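# Unclip two charged packs from a twin charger and rack them

## Robot

A 6-joint arm with a two-finger parallel gripper is mounted at the origin on a cart in front of the work surface, level with it; the furniture and walls round the work are solid. World frame = base frame: x ahead of the robot, y to its left, z up, the work surface at z = 0. Lengths are in mm, angles in degrees, forces in N, time in s.
With the tool pointing down it reaches from about 300 to 850 mm from the base axis. Payload 4.2 kg.
Tool frame: the origin (TCP) lies at the very end of the fingers, on their centre line; the grasp point (between the pads) lies 19 mm behind it; z points along the fingers, y is the line along which they close (so a half turn about z gives the same grasp; the last joint's range is limited). The gripper opens to 91 mm and grips with 3 to 60 N. Pads are 32 mm wide; open, the fingers measure 118 mm over their backs; the gripper's body (76 mm by 178 mm) begins 60 mm behind the grasp point.
Start: joints at [64.859, 18.312, 89.639, -0, 72.044, -1.146], TCP at [233.836, 525.323, 213.976] pointing down, gripper open.
Joint ranges: [-177.97, 177.97], [-48.28, 115.42], [12.27, 149.76], [-77.06, 257.06], [2.81, 150.46], [-146.56, 146.56]. Speed limits (degrees/s): [147.25, 147.25, 180, 180, 180, 180].

## Interface

Orientations are given as [roll, pitch, yaw] about the fixed x, y, z axes, in that order (R = Rz(yaw) Ry(pitch) Rx(roll)).
In Python, from workcell import * gives the robot as it stands.
- The arm moves only by the tool move_arm, never from a script. Its argument "motion" is a list of rows, each a list of 3 entries, a list of its own where there are three numbers: the finger opening in mm, from 0 to 91.2, then the shift along the world's x, y, z in units of 25 mm (1.0 is 25 mm), then the turn, a rotation vector about the world's x, y, z in units of 4 degrees (1.0 is 4 degrees). In form: [[grip, [x, y, z], [ax, ay, az]], ...]. A call has 1 to 20 rows; each row shifts and turns the commanded pose from where the row before left it; what a row does not reach is not made up. A row lasts 1/12 s, in which the tool goes at most 41.7 mm and 7.16 degrees, less where a joint would pass 70% of its speed; a pose out of reach is approached as far as the arm can. A call with a number of a shift or a turn outside -1 to 1 is refused whole. A call with a gripper value outside its range is refused whole. The fingers move at their own pace and stop on an object; "grip_force" is the grip in N (left out, the last holds). Time passes only in rows, so rows that do not move let the fingers close. It gives the time, the measured TCP pose, the force, the opening and the grip force at its end, in the units of the state.
- state(): the state, without advancing time (a new reading comes with each control period).
- grab_frame(name): name is "scene" or "top" or "wrist"; returns the picture (420x560x3 uint8, blue, green, red); there is no depth.
- camera_info(name): a dict with "fx", "fy", "cx", "cy" (pixels), "k1" (the pictures are not rectified: a ray, as slopes to the right and down, at radius r is drawn at 1 + k1 r^2 times it, then the intrinsics apply), "rvec" (rotation vector, rad) and "tvec" (3), from world to camera coordinates, as OpenCV has them. Camera axes: x right, y down, z forward; pixel columns grow to the right and rows downward; lengths in mm; the calibration is good to about 2 mm. A picture is of the moment at which its call begins: read the wrist's pose just before it. camera_info takes no time and is no camera call; for the wrist camera it gives the pose at the moment of the call.
- job_done(): hands the job in; it is judged then, once.
The state is a dict: "time_s": time; "qpos": joint angles; "qvel": joint speeds; "effort": joint torques, N m; "ee_pos": TCP position; "ee_rot": TCP orientation; "force": force on the tool from outside, world axes, zero at the start; "torque": the same for the moment, N m; "gripper_width": finger opening in mm; "gripper_force": force on a finger pad.
Only numpy, scipy, OpenCV 4.12 (cv2) and the standard library are available. Lean on these libraries where they do the work, as an engineer would, in place of code of your own. Each camera call takes 0.05 s, during which the arm holds its last target. There are 200 camera calls.

## Task

Both battery packs on the twin charger are charged: pull each one straight off along its rails, hard enough to overcome the click stop that holds it, and lay it on the sloping cradle of its own colour, green on green and orange on orange, lengthwise along the deck with its foot flat and wholly on it. Carry the packs over without dropping them or putting them on the bench, and leave the other things lying around where they are.

Things in the scene. Friction and masses are not known exactly. Their poses are not given: they have to be found in the camera images.
- charger: Fixed grey twin battery charger, 105 (x) x 190 (y) mm, housing 44 mm high, back wall 78 mm high. Origin at bench height, midway between its two bays. Packs slide out towards its -x (front) side. Two sprung balls in each bay click into notches in the pack's foot: 10 to 15 N of pull along -x frees it within 8 mm; then it slides with 2 to 7 N. Place and yaw vary (within 0.25 rad of facing the robot).
- bay_a (a point): Bay at y = +48 mm in the charger's frame: the point where the underside centre of the docked pack lies, x = 0, 46 mm above the bench. Rails with lips over the foot (lip tops 15 mm above this point, 2 mm play all round) stop it being lifted; they end 15 mm in front (-x), so the pack is free to lift once slid 65 mm or more; it then has no support but the gripper.
- bay_b (a point): The same point of the other bay, y = -48 mm in the charger's frame, built alike.
- pack_green: Battery pack, black with green top and side stripes, 0.3 to 0.5 kg. Origin: centre of underside; x along its length, z up. Foot 100 x 40 mm, z 0 to 8 mm; neck 26 mm wide up to z 18 mm; body 112 (x) x 52 (y) mm from z 18 to 62 mm: grip it across the 52 mm. Starts fully home in either charger bay, origin at that bay's point, axes parallel to the charger's.
- pack_orange: Battery pack, black with orange top and side stripes, 0.3 to 0.5 kg. Origin: centre of underside; x along its length, z up. Foot 100 x 40 mm, z 0 to 8 mm; neck 26 mm wide up to z 18 mm; body 112 (x) x 52 (y) mm from z 18 to 62 mm: grip it across the 52 mm. Starts fully home in either charger bay, origin at that bay's point, axes parallel to the charger's.
- deck_green: Fixed sloping deck of the green cradle, 132 (x) x 60 (y) mm, no side walls. Origin: centre of its upper face, 56 mm above the bench; x runs up the slope, z is the deck's normal; tilted 0.30 rad, -x end low, with a stop there (inner face x = -66 mm, 8 mm high). Place and yaw vary (the cradles may swap places, and one may stand where the charger else stands).
- deck_orange: Fixed sloping deck of the orange cradle, 132 (x) x 60 (y) mm, no side walls. Origin: centre of its upper face, 56 mm above the bench; x runs up the slope, z is the deck's normal; tilted 0.30 rad, -x end low, with a stop there (inner face x = -66 mm, 8 mm high). Place and yaw vary (the cradles may swap places, and one may stand where the charger else stands).
- hex_keys: Hex keys standing in a black holder, 75 mm across (its y), 37 mm deep (its x), 84 mm high; origin centre of underside. Stands in front of the charger, about 175 mm from its origin towards the exit side, across the ends of both bays' lanes. A bystander, loose: leave it where it is (30 mm at most). 
- flange: Grey turned steel flange, 77 mm diameter, 20 mm high; origin centre of underside. Lies behind the high end of the green cradle. A bystander, loose: leave it where it is (30 mm at most). 
- gear: Grey steel spur gear, 69 mm diameter, 22 mm high; origin centre of underside. Lies behind the high end of the orange cradle. A bystander, loose: leave it where it is (30 mm at most). 
- deburrer: Blue pen-shaped deburring tool, 155 mm long (its y), 16 mm high; origin centre of underside. Lies across the front of the orange cradle's low end. A bystander, loose: leave it where it is (30 mm at most). 
There are look-alikes about, which are no part of the job. Leave any yellow look-alike of the pack_orange alone.

How it is judged (in metres and radians):
At the end, for the whole second after the job is handed in: Each pack rests on the deck of its own colour: its underside centre within 17 mm along, 12 mm across and 4 mm of height of the deck's centre, foot flat on the deck (within 0.08 rad), lengthwise (within 0.17 rad, either end up), at rest (x of pack_green in the frame of deck_green between -0.017 and 0.017 m and y of pack_green in the frame of deck_green between -0.012 and 0.012 m and z of pack_green in the frame of deck_green between -0.004 and 0.004 m and angle between the z axis of pack_green and the z axis of deck_green, either way round below 0.08 rad and angle between the x axis of pack_green and the x axis of deck_green, either way round below 0.17 rad and linear speed of each of pack_green, pack_orange below 0.02 m/s and x of pack_orange in the frame of deck_orange between -0.017 and 0.017 m and y of pack_orange in the frame of deck_orange between -0.012 and 0.012 m and z of pack_orange in the frame of deck_orange between -0.004 and 0.004 m and angle between the z axis of pack_orange and the z axis of deck_orange, either way round below 0.08 rad and angle between the x axis of pack_orange and the x axis of deck_orange, either way round below 0.17 rad); the robot touches nothing.
It fails at once if a pack is dropped or put on the bench (height (world z) of any of pack_green, pack_orange below 0.032 m).
It fails at once if a bystander is displaced by more than 30 mm (distance of any of hex_keys, flange, gear, deburrer from where it was at the start of the episode above 0.03 m).
It also fails if it takes over 67 s, if anything falls off the work surface, if the arm or the gripper's body presses on something with over 40 N, if the wrist force passes 120 N, or if a joint passes its speed limit or range.

## Working session

There is one attempt and no reset: what is moved stays moved. The work goes in short steps, Python scripts to look and compute and a tool call to move; the robot and the scene stay as the last step left them, time stands still between calls to the robot, and variables do not carry over. Pictures are saved under pics/ and viewed, at most 10 in all, crops included, and the job is handed in when it is done.

Besides the shell and the picture viewer there is one more tool, called as name(argument=value, ...) on one line, values as JSON. move_arm: Moves the arm, as the interface text tells. Shifts and turns lie within -1 to 1; 1 stands for 25 mm of shift or 4 degrees of turn. Its arguments: {"type":"object","properties":{"motion":{"type":"array","items":{"type":"array"}},"grip_force":{"type":"number"}},"required":["motion"]}

```bash
ls; mkdir -p pics
python3 - <<'E'
from workcell import *
import cv2
for n in("scene","top"):
    cv2.imwrite(f"pics/{n}0.png",grab_frame(n)); print(n,camera_info(n))
print(state())
E
```

```text
pics
scene {'fx': 482.1054438329789, 'fy': 482.1054438329789, 'cx': 282.04646808628365, 'cy': 221.4842772683523, 'k1': -0.13820140486184687, 'rvec': array([ 2.17264209, -0.92576889,  0.41853815]), 'tvec': array([-395.92316087,  343.80939879,  809.67303053])}
top {'fx': 396.6021981652218, 'fy': 396.6021981652218, 'cx': 274.27569645349286, 'cy': 212.365483096017, 'k1': -0.0289541633420096, 'rvec': array([ 2.1980383 , -2.1761943 ,  0.12076049]), 'tvec': array([-13.85899157, 596.50974495, 889.11512845])}
{'time_s': 0.1, 'qpos': array([ 6.48584838e+01,  1.83474021e+01,  8.96990787e+01,  1.77390005e-03,
        7.20438252e+01, -1.14420426e+00]), 'qvel': array([ 0.03844904, -0.00084206, -0.16447673,  0.1127256 ,  0.05767879,
        0.0271851 ]), 'effort': array([ 1.19884386e-03, -4.13332736e+01, -2.32511401e+01,  7.29747419e-02,
        4.22488467e-02, -2.49164469e-05]), 'ee_pos': array([233.63270393, 524.9043847 , 213.2124141 ]), 'ee_rot': array([-1.79909746e+02, -3.48960058e-03,  1.56002137e+02]), 'force': array([ 0.23580703,  0.38291759, -0.19185595]), 'torque': array([ 0.0192042 , -0.01872525, -0.04036657]), 'gripper_force': 0.0, 'gripper_width': 91.05754992654099}
```

View pics/scene0.png

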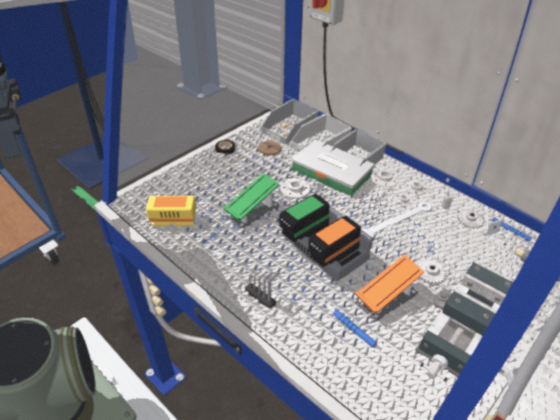

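View pics/top0.png

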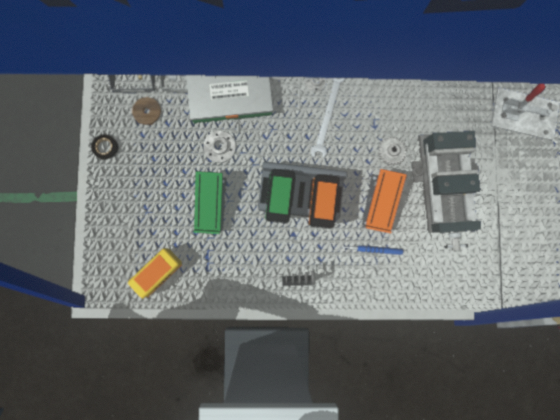

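The scene view shows the true packs, green at (305,216) and orange at (335,240), docked in the charger. The decks are green at (250,198) and orange at (390,284). In the top view the packs are at (281,193) and (325,200), and the decks at (208,202) and (386,200). The yellow-bodied look-alike at (153,273) in the top view is not in the charger, so I leave it alone. The packs to grip are the black-bodied ones in the bays.

```bash
cat > h.py <<'E'
import numpy as np, cv2
from scipy.spatial.transform import Rotation as R
def ray(ci,px):
    u=(np.atleast_2d(px).astype(float)-[ci['cx'],ci['cy']])/[ci['fx'],ci['fy']]
    s=u.copy()
    for _ in range(20): s=u/(1+ci['k1']*(s**2).sum(1,keepdims=True))
    M=cv2.Rodrigues(ci['rvec'])[0]
    d=np.c_[s,np.ones(len(s))]@M
    return -M.T@ci['tvec'], d/np.linalg.norm(d,axis=1,keepdims=True)
def plane(ci,px,p0,n=(0,0,1)):
    o,d=ray(ci,px); n=np.array(n,float); return o+d*(((np.array(p0)-o)@n)/(d@n))[:,None]
def tri(c1,p1,c2,p2):
    A=0;b=0
    for c,p in((c1,p1),(c2,p2)):
        o,d=ray(c,p); P=np.eye(3)-np.outer(d[0],d[0]); A=A+P;b=b+P@o
    x=np.linalg.solve(A,b); gap=[np.linalg.norm(np.cross(x-ray(c,p)[0],ray(c,p)[1][0])) for c,p in((c1,p1),(c2,p2))]
    return x,gap
def blobs(im,col,amin=80):
    h=cv2.cvtColor(im,cv2.COLOR_BGR2HSV)
    lo,hi=((50,110,50),(85,255,255)) if col=='g' else ((3,150,120),(17,255,255))
    m=cv2.inRange(h,lo,hi)
    return [c for c in cv2.findContours(m,cv2.RETR_EXTERNAL,cv2.CHAIN_APPROX_NONE)[0] if cv2.contourArea(c)>amin]
E
python3 - <<'E'
from workcell import *
from h import *
for n in("top","scene"):
    im=cv2.imread(f"pics/{n}0.png");ci=camera_info(n)
    for col in "go":
        for c in blobs(im,col):
            r=cv2.minAreaRect(c); print(n,col,cv2.contourArea(c),np.round(r[0],1),np.round(r[1],1),np.round(cv2.boxPoints(r)).astype(int).tolist(), np.round(plane(ci,r[0],[0,0,108])[0]), np.round(plane(ci,cv2.boxPoints(r),[0,0,108])[:,:2]).tolist() if n=='top' else '')
a=cv2.imread("pics/top0.png")[150:290,110:420];b=cv2.imread("pics/scene0.png")[160:320,200:450]
a=cv2.resize(a,None,fx=2.5,fy=2.5,interpolation=2)[:300] ; b=cv2.resize(b,(468,300),interpolation=2)
cv2.imwrite("pics/c1.png",np.vstack([a,np.pad(b,((0,0),(0,a.shape[1]-468),(0,0)))]))
E
```

```text
top g 599.5 [280.2 194.8] [18.2 35.7] [[269, 211], [273, 176], [291, 178], [287, 214]] [627. -18. 108.] [[591.0, 5.0], [667.0, -4.0], [663.0, -42.0], [587.0, -33.0]]
top g 1430.5 [207.6 202.4] [25.9 60.8] [[193, 232], [196, 171], [222, 172], [219, 233]] [609. 134. 108.] [[546.0, 162.0], [674.0, 161.0], [673.0, 106.0], [544.0, 108.0]]
top o 574.5 [152.2 273. ] [17.3 35.3] [[133, 279], [159, 255], [171, 267], [145, 291]] [461. 245. 108.] [[448.0, 283.0], [499.0, 232.0], [473.0, 207.0], [423.0, 258.0]]
top o 617.5 [325.1 200.3] [18.6 36.2] [[314, 217], [318, 181], [336, 183], [332, 219]] [ 616. -113.  108.] [[580.0, -90.0], [657.0, -98.0], [653.0, -137.0], [576.0, -129.0]]
top o 1414.0 [385.  200.3] [25.5 60.5] [[365, 226], [381, 168], [405, 175], [389, 233]] [ 618. -241.  108.] [[563.0, -197.0], [688.0, -233.0], [674.0, -286.0], [549.0, -249.0]]
scene g 385.5 [304.8 207.6] [14.1 34.7] [[286, 209], [317, 193], [323, 206], [293, 222]] [624. -20. 108.] 
scene g 84.5 [ 84.7 195.8] [22.4  5.8] [[74, 191], [78, 186], [95, 201], [91, 205]] [302. 369. 108.] 
scene g 906.0 [251.2 196.3] [19.5 55.1] [[224, 207], [266, 171], [278, 186], [237, 222]] [568.  91. 108.] 
scene o 1539.5 [389.8 283.7] [27.2 65. ] [[356, 293], [407, 253], [424, 274], [373, 314]] [ 575. -280.  108.] 
scene o 484.0 [335.3 230.9] [16.6 36.2] [[315, 233], [346, 214], [355, 229], [324, 247]] [ 614. -115.  108.] 
scene o 113.5 [170.5 219.5] [ 3. 41.] [[150, 218], [191, 218], [191, 221], [150, 221]] [394. 160. 108.] 
scene o 266.5 [170.  201.5] [ 9. 32.] [[154, 197], [186, 197], [186, 206], [154, 206]] [429. 209. 108.]
```

View pics/c1.png

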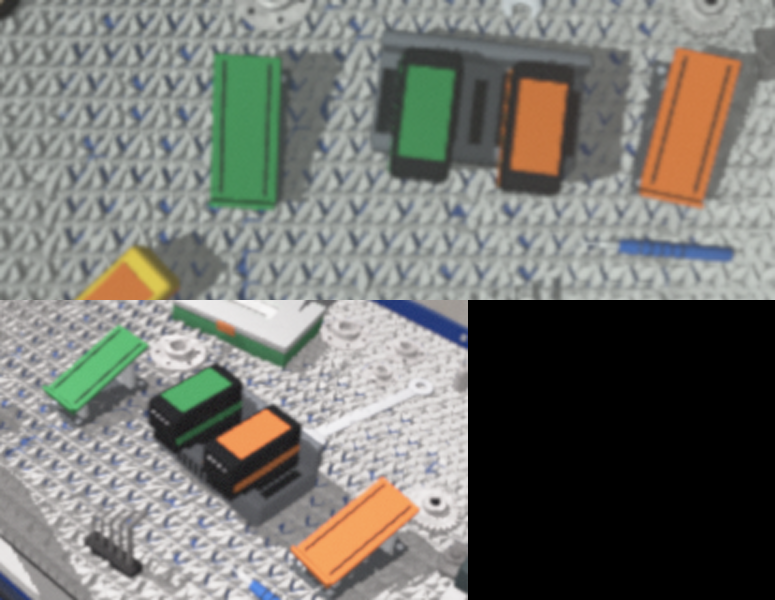

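The crop confirms both true packs are black-bodied, docked side by side with solid tops. Both decks have their stop lip at the near (-x) end, so up-slope is +x.

Run:
```python
from workcell import *
from h import *
T=camera_info("top");S=camera_info("scene")
for nm,hi,lo,ct,cs in(("green",[[196,171],[222,172]],[[193,232],[219,233]],[207.6,202.4],[251.2,196.3]),("orange",[[381,168],[405,175]],[[365,226],[389,233]],[385,200.3],[389.8,283.7])):
    H=plane(T,np.array(hi),[0,0,75.5]);L=plane(T,np.array(lo),[0,0,42])
    d=H.mean(0)-L.mean(0); yaw=np.arctan2(d[1],d[0]); 
    print(nm,"H",H.round(),"L",L.round(),"len",np.hypot(*d[:2]),"w",np.linalg.norm(H[0]-H[1]),"yaw",np.degrees(yaw),"c",(H.mean(0)-63*np.array([np.cos(yaw),np.sin(yaw),0])).round(),
     "tri",[x if i else x.round() for i,x in enumerate(tri(T,ct,S,cs))])
for ct,cs in(([280.2,194.8],[304.8,207.6]),([325.1,200.3],[335.3,230.9])): print("pack",tri(T,ct,S,cs))
print("post top",plane(T,[[80,303],[0,288]],[0,0,0]),"scene",plane(S,[[112,235],[97,215]],[0,0,0]))
o,d=ray(T,[0,280]); print(o); print("ray at z 200,400:",plane(T,[[75,292],[0,280]],[0,0,200]),plane(T,[[0,280]],[0,0,400]))
cv2.imwrite("pics/w0.png",grab_frame("wrist"))
```

```text
green H [[682. 166.  76.]
 [680. 109.  76.]] L [[549. 175.  42.]
 [547. 117.  42.]] len 133.08855389934396 w 57.101069648688586 yaw -3.583467379243819 c [618. 141.  76.] tri [array([615., 143.,  50.]), [np.float64(0.12271832344390408), np.float64(0.12271832344400803)]]
orange H [[ 694. -243.   76.]
 [ 679. -297.   76.]] L [[ 566. -214.   42.]
 [ 551. -269.   42.]] len 130.97155887678667 w 55.831623823819484 yaw -12.493228423648807 c [ 625. -257.   76.] tri [array([ 625., -259.,   47.]), [np.float64(0.8374583025990356), np.float64(0.8374583025989658)]]
pack (array([627.07365396, -18.27186119, 104.90921295]), [np.float64(0.1495979101558789), np.float64(0.149597910155758)])
pack (array([ 616.35810097, -113.5753289 ,  105.3397258 ]), [np.float64(0.2409130390087391), np.float64(0.24091303900862457)])
post top [[3.82718526e+02 4.40823502e+02 0.00000000e+00]
 [4.14657945e+02 6.30336018e+02 1.13686838e-13]] scene [[ 3.20321181e+02  3.23592656e+02 -1.13686838e-13]
 [ 3.31922930e+02  4.14269278e+02  0.00000000e+00]]
[516.23556972  12.30046837 938.02515645]
ray at z 200,400: [[430.94020827 359.54444917 200.        ]
 [450.86681813 499.46156979 200.        ]] [[468.58132312 367.44409121 400.        ]]
```

View pics/w0.png

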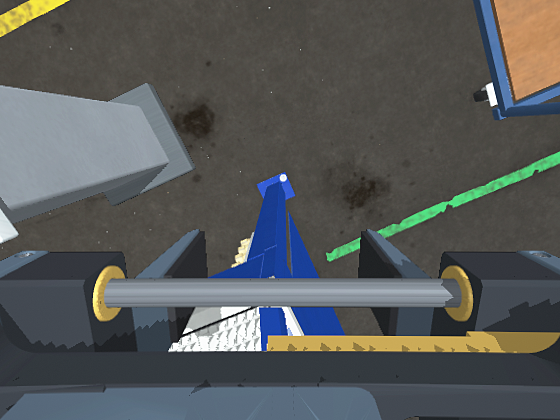

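The wrist view shows the blue corner post beside the start pose. I'll retract towards the base first, then swing round.

move_arm(motion=[[91,[-0.33,-0.8,0],[0,0,0]],[91,[-0.33,-0.8,0],[0,0,0]],[91,[-0.33,-0.8,0],[0,0,0]],[91,[-0.33,-0.8,0],[0,0,0]],[91,[-0.33,-0.8,0],[0,0,0]],[91,[-0.33,-0.8,0],[0,0,0]],[91,[-0.33,-0.8,0],[0,0,0]],[91,[-0.33,-0.8,0],[0,0,0]],[91,[-0.33,-0.8,0],[0,0,0]]])

```text
time_s: 0.9
ee_pos: [159.0, 344.1, 213.7]
ee_rot: [-180.0, -0.0, 156.0]
force: [0.2, 0.1, -0.2]
gripper_width: 91.0
gripper_force: 0.0
```

move_arm(motion=[[91,[0.64,-0.93,0],[0,0,0.29]],[91,[0.64,-0.93,0],[0,0,0.29]],[91,[0.64,-0.93,0],[0,0,0.29]],[91,[0.64,-0.93,0],[0,0,0.29]],[91,[0.64,-0.93,0],[0,0,0.29]],[91,[0.64,-0.93,0],[0,0,0.29]],[91,[0.64,-0.93,0],[0,0,0.29]],[91,[0.64,-0.93,0],[0,0,0.29]],[91,[0.64,-0.93,0],[0,0,0.29]],[91,[0.64,-0.93,0],[0,0,0.29]],[91,[0.64,-0.93,0],[0,0,0.29]],[91,[0.64,-0.93,0],[0,0,0.29]],[91,[0.64,-0.93,0],[0,0,0.29]],[91,[0.64,-0.93,0],[0,0,0.29]],[91,[0.64,-0.93,0],[0,0,0.29]]])

```text
time_s: 2.15
ee_pos: [400.0, -4.8, 213.9]
ee_rot: [180.0, -0.0, 173.4]
force: [0.9, -0.3, 0.3]
gripper_width: 91.3
gripper_force: 0.0
```

move_arm(motion=[[91,[0.8,0,0],[0,0,0]],[91,[0.8,0,0],[0,0,0]],[91,[0.8,0,0],[0,0,0]],[91,[0.8,0,0],[0,0,0]],[91,[0.8,0,0],[0,0,0]],[91,[0,0,0],[0,0,0]],[91,[0,0,0],[0,0,0]]])

```text
time_s: 2.73
ee_pos: [499.5, -3.4, 213.3]
ee_rot: [-180.0, -0.1, 173.4]
force: [0.1, 0.2, 0.7]
gripper_width: 91.1
gripper_force: 0.0
```

Run:
```python
from workcell import *
from h import *
W=camera_info("wrist");im=grab_frame("wrist");cv2.imwrite("pics/w1.png",im)
print(state()['ee_pos'],ray(W,[280,210]))
for col in"go":
    for c in blobs(im,col,300):
        r=cv2.minAreaRect(c);print(col,cv2.contourArea(c),r[0],plane(W,r[0],[0,0,108]).round(1),plane(W,cv2.boxPoints(r),[0,0,108]).round().tolist())
```

```text
[498.74017857  -3.40459203 213.41696197] (array([426.32244761,   4.45234122, 384.28234264]), array([[ 0.2562528 , -0.03863078, -0.96583755]]))
g 1089.0 (281.0, 328.5) [[626.  -20.4 108. ]] [[599.0, -37.0, 108.0], [603.0, 2.0, 108.0], [654.0, -4.0, 108.0], [650.0, -43.0, 108.0]]
g 1892.0 (413.0, 248.5) [[552.2 115.6 108. ]] [[581.0, 89.0, 108.0], [520.0, 91.0, 108.0], [525.0, 141.0, 108.0], [586.0, 142.0, 108.0]]
o 820.0 (190.5, 334.0) [[ 621.6 -114.7  108. ]] [[601.0, -130.0, 108.0], [605.0, -92.0, 108.0], [643.0, -99.0, 108.0], [638.0, -138.0, 108.0]]
o 2591.0 (538.0, 128.49998474121094) [[453.4 220.6 108. ]] [[465.0, 185.0, 108.0], [419.0, 232.0, 108.0], [442.0, 255.0, 108.0], [490.0, 208.0, 108.0]]
```

View pics/w1.png

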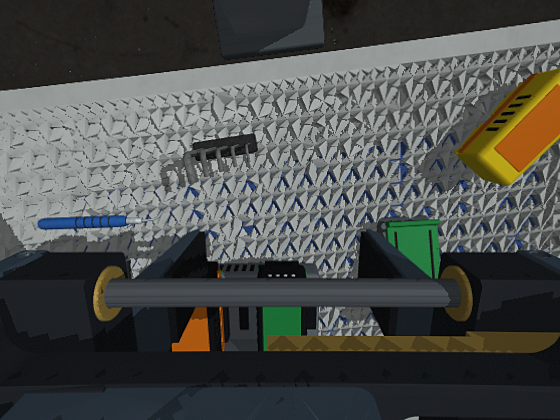

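Wrist view: green pack top at (281,328) and orange at (190,334), partly behind the gripper. Hex keys are at (225,147) and the yellow look-alike is at upper right. Positions agree within 2 mm, so I go to green.

move_arm(motion=[[86,[0.85,-0.1,0],[0,0,0]],[86,[0.85,-0.1,0],[0,0,0]],[86,[0.85,-0.1,0],[0,0,0]],[86,[0.85,-0.1,0],[0,0,0]],[86,[0.85,-0.1,0],[0,0,0]],[86,[0.85,-0.1,0],[0,0,0]],[86,[0,0,-0.8],[0,0,0]],[86,[0,0,-0.8],[0,0,0]],[86,[0,0,-0.8],[0,0,0]],[86,[0,0,-0.8],[0,0,0]],[86,[0,0,0],[0,0,0]],[86,[0,0,0],[0,0,0]]])

```text
time_s: 3.78
ee_pos: [625.6, -18.3, 133.6]
ee_rot: [-180.0, -0.2, 173.4]
force: [0.7, 0.2, 0.7]
gripper_width: 85.9
gripper_force: 0.0
```

move_arm(motion=[[86,[0,0,-0.5],[0,0,0]],[86,[0,0,-0.5],[0,0,0]],[86,[0,0,-0.5],[0,0,0]],[86,[0,0,-0.5],[0,0,0]],[86,[0,0,-0.5],[0,0,0]],[86,[0,0,0],[0,0,0]],[86,[0,0,0],[0,0,0]]])

```text
time_s: 4.37
ee_pos: [627.4, -18.4, 72.8]
ee_rot: [180.0, 0.1, 173.4]
force: [0.4, -0.3, 0.5]
gripper_width: 86.0
gripper_force: 0.0
```

move_arm(motion=[[86,[0,0,-0.12],[0,0,0]],[60,[0,0,0],[0,0,0]],[56,[0,0,0],[0,0,0]],[45,[0,0,0],[0,0,0]],[45,[0,0,0],[0,0,0]],[45,[0,0,0],[0,0,0]],[45,[0,0,0],[0,0,0]],[45,[0,0,0],[0,0,0]],[45,[0,0,0],[0,0,0]]], grip_force=20)

```text
time_s: 5.12
ee_pos: [627.1, -18.5, 68.6]
ee_rot: [-180.0, 0.0, 173.4]
force: [-0.8, -0.8, 0.4]
gripper_width: 51.7
gripper_force: 20.0
```

move_arm(motion=[[45,[0,0,0],[0,0,0]],[45,[0,0,0],[0,0,0]],[45,[-0.15,0.017,0],[0,0,0]],[45,[-0.15,0.017,0],[0,0,0]],[45,[-0.15,0.017,0],[0,0,0]],[45,[-0.15,0.017,0],[0,0,0]],[45,[-0.15,0.017,0],[0,0,0]],[45,[-0.15,0.017,0],[0,0,0]],[45,[0,0,0],[0,0,0]],[45,[0,0,0],[0,0,0]]], grip_force=50)

```text
time_s: 5.95
ee_pos: [604.5, -16.0, 68.6]
ee_rot: [-180.0, 0.0, 173.4]
force: [0.2, -0.7, 0.9]
gripper_width: 51.6
gripper_force: 50.0
```

move_arm(motion=[[45,[-0.28,0.032,0],[0,0,0]],[45,[-0.28,0.032,0],[0,0,0]],[45,[-0.28,0.032,0],[0,0,0]],[45,[-0.28,0.032,0],[0,0,0]],[45,[-0.28,0.032,0],[0,0,0]],[45,[-0.28,0.032,0],[0,0,0]],[45,[-0.28,0.032,0],[0,0,0]],[45,[0,0,0],[0,0,0]]])

```text
time_s: 6.62
ee_pos: [553.5, -9.9, 68.7]
ee_rot: [180.0, -0.1, 173.4]
force: [-1.8, -0.6, 3.4]
gripper_width: 51.8
gripper_force: 50.0
```

Run:
```python
from workcell import *
from h import *
print(state()['ee_pos'],state()['force'])
a=grab_frame("top")[120:290,170:430];b=grab_frame("scene")[160:320,200:450]
cv2.imwrite("pics/c2.png",np.hstack([cv2.resize(a,(400,262),interpolation=2),cv2.resize(b,(400,262),interpolation=2)]))
```

```text
[553.49517926  -9.90287539  68.68154297] [-1.83613795 -0.60215086  3.39920434]
```

View pics/c2.png

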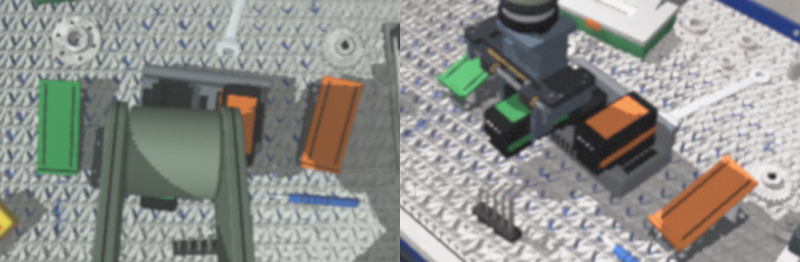

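The pack came out with the gripper and hangs ahead of the charger (right half, about (515,120)). Lifting gently.

move_arm(motion=[[45,[0,0,0.2],[0,0,0]],[45,[0,0,0.2],[0,0,0]],[45,[0,0,0.2],[0,0,0]],[45,[0,0,0],[0,0,0]]])

```text
time_s: 7.05
ee_pos: [556.1, -10.3, 84.1]
ee_rot: [180.0, 0.1, 173.4]
force: [-0.3, -0.0, -3.7]
gripper_width: 51.9
gripper_force: 50.0
```

move_arm(motion=[[45,[0,0,0.76],[0,0,0]],[45,[0,0,0.76],[0,0,0]],[45,[0,0,0.76],[0,0,0]],[45,[0,0,0.76],[0,0,0]],[45,[0.17,0.77,0],[0,0,0.094]],[45,[0.17,0.77,0],[0,0,0.094]],[45,[0.17,0.77,0],[0,0,0.094]],[45,[0.17,0.77,0],[0,0,0.094]],[45,[0.17,0.77,0],[0,0,0.094]],[45,[0.17,0.77,0],[0,0,0.094]],[45,[0.17,0.77,0],[0,0,0.094]],[45,[0.17,0.77,0],[0,0,0.094]],[45,[0,0,0],[-0.045,-0.715,0]],[45,[0,0,0],[-0.045,-0.715,0]],[45,[0,0,0],[-0.045,-0.715,0]],[45,[0,0,0],[-0.045,-0.715,0]],[45,[0,0,0],[-0.045,-0.715,0]],[45,[0,0,0],[-0.045,-0.715,0]],[45,[0,0,0],[0,0,0]],[45,[0,0,0],[0,0,0]]])

```text
time_s: 8.72
ee_pos: [588.4, 143.7, 158.9]
ee_rot: [-180.0, 17.0, 176.4]
force: [0.3, 0.1, -4.5]
gripper_width: 51.5
gripper_force: 50.0
```

Run:
```python
from workcell import *
from h import *
s=state();print(s['ee_pos'],R.from_euler('xyz',s['ee_rot'],degrees=True).as_matrix().round(3).tolist())
a=grab_frame("top")[120:290,170:430];b=grab_frame("scene")[140:300,200:450];w=grab_frame("wrist")
cv2.imwrite("pics/w2.png",w)
cv2.imwrite("pics/c3.png",np.vstack([np.hstack([cv2.resize(a,(400,262),interpolation=2),cv2.resize(b,(400,262),interpolation=2)]),np.pad(cv2.resize(w,(440,330)),((0,0),(0,360),(0,0)))]))
```

```text
[588.41448056 143.66013129 158.9019601 ] [[-0.954, 0.062, 0.292], [0.059, 0.998, -0.019], [-0.293, -0.001, -0.956]]
```

View pics/c3.png

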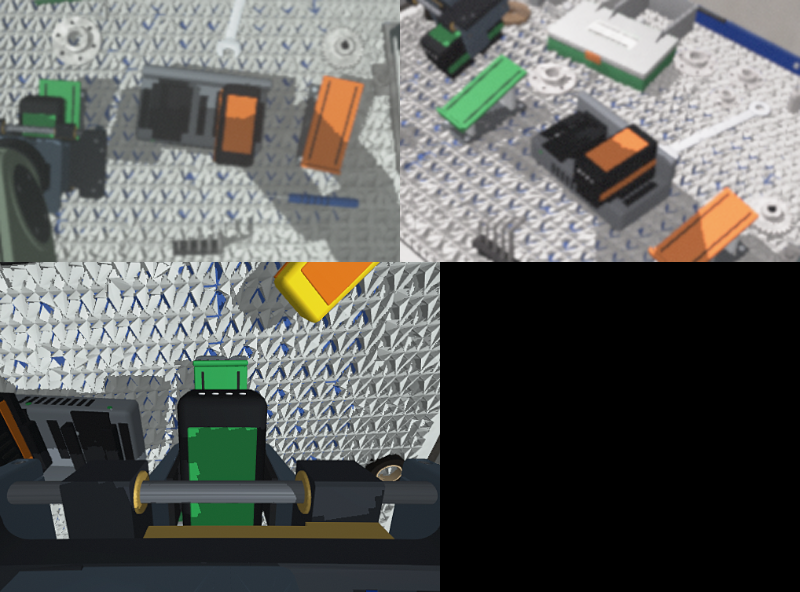

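The wrist view shows the pack held squarely over the deck. The deck's low end is at about (248–316,126) full-size pixels, with the pack centred on it. I'll put numbers on the lateral offset and the low edge.

Run:
```python
from workcell import *
from h import *
W=camera_info("wrist");im=cv2.imread("pics/w2.png");s=state()
Rt=R.from_euler('xyz',s['ee_rot'],degrees=True).as_matrix();tcp=s['ee_pos'];n=-Rt[:,2]
h=cv2.cvtColor(im,cv2.COLOR_BGR2HSV);m=cv2.inRange(h,(50,90,40),(85,255,255))
def run(row,lo=230,hi=345):
    c=np.where(m[row,lo:hi])[0]+lo; return c.min(),c.max()
c0=np.array([617,142,56.])
ex=-Rt[:,0];ey=Rt[:,1]
for row in(128,132,140,146,152):
    p=plane(W,np.array([[x,row] for x in run(row)]),c0,n); print("deck",row,run(row),((p-c0)@np.c_[ex,ey]).round(1).tolist())
col=m[:200,281];r0=np.where(col)[0].min();p=plane(W,[281,r0],c0+8*n,n);print("low edge row",r0,((p-c0)@np.c_[ex,ey]).round(1))
top=tcp+n*(62-22.6)
for row in(225,245,265):
    p=plane(W,np.array([[x,row] for x in run(row)]),top,n);print("pack",row,((p-tcp)@np.c_[ex,ey]).round(1).tolist())
r=np.where(m[190:260,281])[0].min()+190;print("panel front",r,((plane(W,[281,r],top,n)-tcp)@ex).round(1))
print("tcp in deck",(tcp-c0)@np.c_[ex,ey,n])
```

```text
deck 128 (np.int64(245), np.int64(315)) [[-67.8, -33.4], [-67.9, 27.5]]
deck 132 (np.int64(248), np.int64(313)) [[-64.5, -30.9], [-64.5, 25.8]]
deck 140 (np.int64(247), np.int64(314)) [[-57.7, -31.9], [-57.7, 26.9]]
deck 146 (np.int64(247), np.int64(313)) [[-52.5, -32.1], [-52.6, 26.2]]
deck 152 (np.int64(248), np.int64(313)) [[-47.3, -31.4], [-47.4, 26.3]]
low edge row 125 [[-70.3  -2. ]]
pack 225 [[-31.6, -20.2], [-31.6, 18.8]]
pack 245 [[-22.0, -20.5], [-22.0, 18.7]]
pack 265 [[-12.1, -20.4], [-12.1, 18.6]]
panel front 210 [-38.6]
tcp in deck [5.03712927e+00 7.00349365e-02 1.06879613e+02]
```

move_arm(motion=[[45,[0.072,-0.014,-0.39],[0,0,0]],[45,[0.072,-0.014,-0.39],[0,0,0]],[45,[0.072,-0.014,-0.39],[0,0,0]],[45,[0.072,-0.014,-0.39],[0,0,0]],[45,[0.072,-0.014,-0.39],[0,0,0]],[45,[0.072,-0.014,-0.39],[0,0,0]],[45,[0.072,-0.014,-0.39],[0,0,0]],[45,[0.072,-0.014,-0.39],[0,0,0]],[45,[0,0,0],[0,0,0]],[45,[0,0,0],[0,0,0]]])

```text
time_s: 9.7
ee_pos: [603.7, 140.8, 80.6]
ee_rot: [-180.0, 17.1, 176.4]
force: [0.5, 0.6, -3.7]
gripper_width: 51.9
gripper_force: 50.0
```

Step down 1 mm per row towards contact.

move_arm(motion=[[45,[0.012,0,-0.038],[0,0,0]],[45,[0.012,0,-0.038],[0,0,0]],[45,[0.012,0,-0.038],[0,0,0]],[45,[0.012,0,-0.038],[0,0,0]],[45,[0,0,0],[0,0,0]],[45,[0,0,0],[0,0,0]]])

```text
time_s: 10.2
ee_pos: [605.2, 140.9, 77.8]
ee_rot: [180.0, 17.2, 176.4]
force: [0.5, 0.4, -5.2]
gripper_width: 52.2
gripper_force: 50.0
```

move_arm(motion=[[45,[0.012,0,-0.038],[0,0,0]],[45,[0.012,0,-0.038],[0,0,0]],[45,[0,0,0],[0,0,0]],[45,[0,0,0],[0,0,0]]])

```text
time_s: 10.53
ee_pos: [605.9, 140.9, 76.3]
ee_rot: [180.0, 17.2, 176.4]
force: [-2.9, -0.2, 1.4]
gripper_width: 51.7
gripper_force: 50.0
```

move_arm(motion=[[45,[0.006,0,-0.019],[0,0,0]],[45,[0.006,0,-0.019],[0,0,0]],[45,[0,0,0],[0,0,0]]])

```text
time_s: 10.78
ee_pos: [605.9, 141.0, 76.3]
ee_rot: [180.0, 17.2, 176.4]
force: [-7.3, -0.0, 9.1]
gripper_width: 51.6
gripper_force: 50.0
```

Contact, at the height I predicted. Ease the grip, open and back off along the deck normal.

move_arm(motion=[[51,[0,0,0],[0,0,0]],[51,[0,0,0],[0,0,0]],[54,[0,0,0],[0,0,0]],[57,[0,0,0],[0,0,0]],[65,[0,0,0],[0,0,0]],[75,[0,0,0],[0,0,0]],[80,[0,0,0],[0,0,0]],[80,[0,0,0],[0,0,0]]], grip_force=5)

```text
time_s: 11.45
ee_pos: [606.2, 141.0, 74.8]
ee_rot: [180.0, 17.2, 176.4]
force: [0.5, -0.4, 0.5]
gripper_width: 79.2
gripper_force: 0.0
```

move_arm(motion=[[80,[-0.12,0,0.38],[0,0,0]],[80,[-0.12,0,0.38],[0,0,0]],[80,[-0.12,0,0.38],[0,0,0]],[80,[-0.12,0,0.38],[0,0,0]],[80,[-0.12,0,0.38],[0,0,0]],[80,[-0.12,0,0.38],[0,0,0]],[80,[-0.12,0,0.38],[0,0,0]],[80,[-0.12,0,0.38],[0,0,0]],[80,[0,0,0],[0,0,0]]])

```text
time_s: 12.2
ee_pos: [582.8, 141.2, 153.6]
ee_rot: [179.9, 17.4, 176.4]
force: [0.3, 1.3, -0.3]
gripper_width: 80.1
gripper_force: 0.0
```

Run:
```python
from workcell import *
from h import *
s=state();print(s['ee_pos'],s['force'])
n=np.array([-.295,.0186,.955]);ex=np.array([.953,-.06,.2955]);ey=np.cross(n,ex);c0=np.array([617,141,56.])
for nm in("wrist","scene"):
    ci=camera_info(nm);im=grab_frame(nm)
    if nm=="wrist": cv2.imwrite("pics/w3.png",im)
    for c in blobs(im,'g',200):
        b=cv2.boxPoints(cv2.minAreaRect(c));p=plane(ci,b,c0+62*n,n);print(nm,cv2.minAreaRect(c)[0],((p-c0)@np.c_[ex,ey]).round(1).tolist())
```

```text
[582.76479704 141.24683044 153.57693609] [ 0.25029207  1.25563316 -0.25893008]
wrist (258.7177734375, 323.5955810546875) [[72.5, -75.7], [57.8, 30.9], [73.3, 33.1], [88.4, -75.3]]
wrist (284.0, 228.5) [[-42.7, -21.0], [-42.7, 17.9], [33.1, 19.8], [33.2, -22.7]]
wrist (283.5, 144.5) [[-72.3, -24.9], [-72.3, 21.1], [-59.8, 21.5], [-59.8, -25.3]]
scene (253.24734497070312, 200.14930725097656) [[-86.9, -22.7], [40.7, -53.9], [22.2, -103.8], [-101.4, -72.6]]
```

View pics/w3.png

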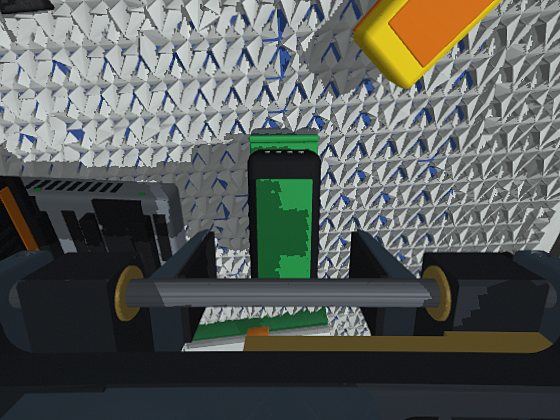

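The wrist view shows green lying squarely on its deck with the panel centre at (284,228), about -5 mm along and -1 mm across, at rest. Now orange.

move_arm(motion=[[86,[0,0,0.8],[0,0,0]],[86,[0,0,0.8],[0,0,0]],[86,[0,0,0.8],[0,0,0]],[86,[0.122,-0.925,0],[0.045,0.715,0]],[86,[0.122,-0.925,0],[0.045,0.715,0]],[86,[0.122,-0.925,0],[0.045,0.715,0]],[86,[0.122,-0.925,0],[0.045,0.715,0]],[86,[0.122,-0.925,0],[0.045,0.715,0]],[86,[0.122,-0.925,0],[0.045,0.715,0]],[86,[0.122,-0.925,0],[0,0,-0.15]],[86,[0.122,-0.925,0],[0,0,-0.15]],[86,[0.122,-0.925,0],[0,0,-0.15]],[86,[0.122,-0.925,0],[0,0,-0.15]],[86,[0.122,-0.925,0],[0,0,-0.15]],[86,[0,0,0],[0,0,0]],[86,[0,0,0],[0,0,0]]])

```text
time_s: 13.63
ee_pos: [615.4, -114.4, 209.6]
ee_rot: [180.0, -0.1, 173.3]
force: [0.2, -1.5, -0.4]
gripper_width: 86.1
gripper_force: 0.0
```

move_arm(motion=[[86,[0.02,0.02,-0.77],[0,0,0]],[86,[0.02,0,-0.77],[0,0,0]],[86,[0,0,-0.77],[0,0,0]],[86,[0,0,-0.77],[0,0,0]],[86,[0,0,0],[0,0,0]],[86,[0,0,0],[0,0,0]]])

```text
time_s: 14.13
ee_pos: [615.9, -111.8, 132.8]
ee_rot: [180.0, -0.2, 173.5]
force: [-0.0, 0.2, -0.1]
gripper_width: 85.9
gripper_force: 0.0
```

move_arm(motion=[[86,[0,0,-0.43],[0,0,0]],[86,[0,0,-0.43],[0,0,0]],[86,[0,0,-0.43],[0,0,0]],[86,[0,0,-0.43],[0,0,0]],[86,[0,0,-0.43],[0,0,0]],[86,[0,0,-0.43],[0,0,0]],[86,[0,0,0],[0,0,0]],[86,[0,0,0],[0,0,0]]])

```text
time_s: 14.8
ee_pos: [616.2, -112.9, 68.3]
ee_rot: [180.0, -0.1, 173.4]
force: [0.3, 0.0, 0.6]
gripper_width: 85.7
gripper_force: 0.0
```

move_arm(motion=[[60,[0,0,0],[0,0,0]],[56,[0,0,0],[0,0,0]],[45,[0,0,0],[0,0,0]],[45,[0,0,0],[0,0,0]],[45,[0,0,0],[0,0,0]],[45,[0,0,0],[0,0,0]],[45,[0,0,0],[0,0,0]]], grip_force=20)

```text
time_s: 15.38
ee_pos: [616.7, -113.4, 69.7]
ee_rot: [-180.0, 0.0, 173.4]
force: [-1.0, -2.1, 2.3]
gripper_width: 52.1
gripper_force: 20.0
```

move_arm(motion=[[45,[0,0,0],[0,0,0]],[45,[0,0,0],[0,0,0]],[45,[-0.15,0.017,0],[0,0,0]],[45,[-0.15,0.017,0],[0,0,0]],[45,[-0.15,0.017,0],[0,0,0]],[45,[-0.15,0.017,0],[0,0,0]],[45,[-0.15,0.017,0],[0,0,0]],[45,[-0.15,0.017,0],[0,0,0]],[45,[0,0,0],[0,0,0]],[45,[0,0,0],[0,0,0]]], grip_force=50)

```text
time_s: 16.22
ee_pos: [594.5, -110.7, 69.7]
ee_rot: [-180.0, 0.1, 173.4]
force: [0.7, -3.0, 3.3]
gripper_width: 51.8
gripper_force: 50.0
```

move_arm(motion=[[45,[-0.28,0.032,0],[0,0,0]],[45,[-0.28,0.032,0],[0,0,0]],[45,[-0.28,0.032,0],[0,0,0]],[45,[-0.28,0.032,0],[0,0,0]],[45,[-0.28,0.032,0],[0,0,0]],[45,[-0.28,0.032,0],[0,0,0]],[45,[-0.28,0.032,0],[0,0,0]],[45,[0,0,0],[0,0,0]]])

```text
time_s: 16.88
ee_pos: [543.4, -104.2, 69.7]
ee_rot: [180.0, -0.1, 173.4]
force: [-2.3, 0.9, 6.4]
gripper_width: 51.8
gripper_force: 50.0
```

move_arm(motion=[[45,[0,0,0.2],[0,0,0]],[45,[0,0,0.2],[0,0,0]],[45,[0,0,0.2],[0,0,0]],[45,[0,0,0],[0,0,0]]])

```text
time_s: 17.22
ee_pos: [545.2, -104.7, 84.9]
ee_rot: [180.0, 0.0, 173.4]
force: [0.5, -0.5, -3.8]
gripper_width: 51.9
gripper_force: 50.0
```

move_arm(motion=[[45,[0,0,0.75],[0,0,0]],[45,[0,0,0.75],[0,0,0]],[45,[0,0,0.75],[0,0,0]],[45,[0,0,0.75],[0,0,0]],[45,[0.27,-0.733,0],[0,0,-0.184]],[45,[0.27,-0.733,0],[0,0,-0.184]],[45,[0.27,-0.733,0],[0,0,-0.184]],[45,[0.27,-0.733,0],[0,0,-0.184]],[45,[0.27,-0.733,0],[0,0,-0.184]],[45,[0.27,-0.733,0],[0,0,-0.184]],[45,[0.27,-0.733,0],[0,0,-0.184]],[45,[0.27,-0.733,0],[0,0,-0.184]],[45,[0,0,0],[-0.155,-0.7,0]],[45,[0,0,0],[-0.155,-0.7,0]],[45,[0,0,0],[-0.155,-0.7,0]],[45,[0,0,0],[-0.155,-0.7,0]],[45,[0,0,0],[-0.155,-0.7,0]],[45,[0,0,0],[-0.155,-0.7,0]],[45,[0,0,0],[0,0,0]],[45,[0,0,0],[0,0,0]]])

```text
time_s: 18.88
ee_pos: [598.0, -251.0, 158.6]
ee_rot: [180.0, 17.0, 167.5]
force: [-0.4, 0.1, -3.2]
gripper_width: 51.8
gripper_force: 50.0
```

Run:
```python
from workcell import *
from h import *
W=camera_info("wrist");s=state();im=grab_frame("wrist");cv2.imwrite("pics/w4.png",im)
Rt=R.from_euler('xyz',s['ee_rot'],degrees=True).as_matrix();tcp=s['ee_pos'];n=-Rt[:,2]
h=cv2.cvtColor(im,cv2.COLOR_BGR2HSV);m=cv2.inRange(h,(3,130,60),(17,255,255))
def run(row,lo=225,hi=345):
    c=np.where(m[row,lo:hi])[0]+lo; return (c.min(),c.max()) if len(c) else None
c0=np.array([625,-257,56.]);ex=-Rt[:,0];ey=Rt[:,1]
for row in(122,126,132,140,146,152):
    if run(row):
        p=plane(W,np.array([[x,row] for x in run(row)]),c0,n); print("deck",row,run(row),((p-c0)@np.c_[ex,ey]).round(1).tolist())
r0=np.where(m[80:200,281])[0].min()+80;print("low edge row",r0,((plane(W,[281,r0],c0+8*n,n)-c0)@np.c_[ex,ey]).round(1))
top=tcp+n*(62-23)
for row in(225,245,265):
    if run(row):
        p=plane(W,np.array([[x,row] for x in run(row)]),top,n);print("pack",row,((p-tcp)@np.c_[ex,ey]).round(1).tolist())
r=np.where(m[190:260,281])[0].min()+190;print("panel front",r,((plane(W,[281,r],top,n)-tcp)@ex).round(1))
print(tcp,"tcp in deck",(tcp-c0)@np.c_[ex,ey,n]);print(np.c_[ex,ey,n].round(3).T.tolist())
```

```text
deck 126 (np.int64(294), np.int64(311)) [[-70.8, 9.3], [-70.8, 24.1]]
deck 132 (np.int64(243), np.int64(311)) [[-65.8, -35.0], [-65.8, 24.2]]
deck 140 (np.int64(244), np.int64(311)) [[-59.0, -34.4], [-59.0, 24.4]]
deck 146 (np.int64(245), np.int64(311)) [[-53.9, -33.7], [-53.9, 24.5]]
deck 152 (np.int64(245), np.int64(311)) [[-48.7, -33.8], [-48.7, 24.6]]
low edge row 127 [[-70.   -1.9]]
pack 225 [[-31.4, -20.1], [-31.4, 19.0]]
pack 245 [[-21.7, -20.0], [-21.8, 18.9]]
pack 265 [[-11.8, -19.9], [-11.8, 18.8]]
panel front 209 [-38.8]
[ 598.00585457 -251.01341535  158.64343914] tcp in deck [3.61657414e+00 6.99079871e-02 1.06240831e+02]
[[0.934, -0.207, 0.293], [0.216, 0.976, 0.001], [-0.286, 0.063, 0.956]]
```

View pics/w4.png

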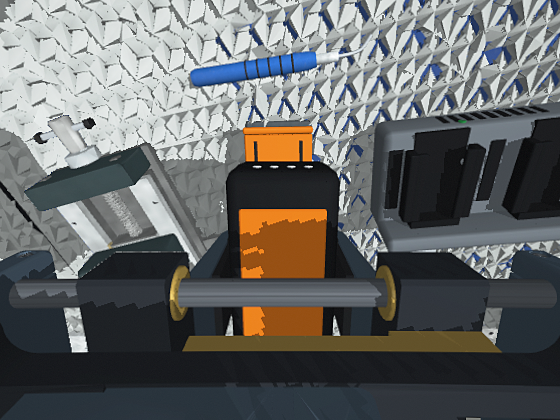

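The wrist view shows the pack over the orange deck. The deck's low end is at (243–311,130) and lies about 4 mm to its -y side, so I correct by -4 mm. The deburrer at (270,68) is clear.

move_arm(motion=[[45,[0.072,-0.036,-0.384],[0,0,0]],[45,[0.072,-0.036,-0.384],[0,0,0]],[45,[0.072,-0.036,-0.384],[0,0,0]],[45,[0.072,-0.036,-0.384],[0,0,0]],[45,[0.072,-0.036,-0.384],[0,0,0]],[45,[0.072,-0.036,-0.384],[0,0,0]],[45,[0.072,-0.036,-0.384],[0,0,0]],[45,[0.072,-0.036,-0.384],[0,0,0]],[45,[0,0,0],[0,0,0]],[45,[0,0,0],[0,0,0]]])

```text
time_s: 19.77
ee_pos: [613.3, -258.5, 81.6]
ee_rot: [180.0, 17.1, 167.5]
force: [0.2, 0.5, -2.2]
gripper_width: 51.5
gripper_force: 50.0
```

move_arm(motion=[[45,[0.012,-0.003,-0.038],[0,0,0]],[45,[0.012,-0.003,-0.038],[0,0,0]],[45,[0.012,-0.003,-0.038],[0,0,0]],[45,[0,0,0],[0,0,0]],[45,[0,0,0],[0,0,0]]])

```text
time_s: 20.18
ee_pos: [614.5, -258.8, 80.0]
ee_rot: [-180.0, 17.2, 167.5]
force: [0.6, 0.0, -3.2]
gripper_width: 51.7
gripper_force: 50.0
```

move_arm(motion=[[45,[0.012,-0.003,-0.038],[0,0,0]],[45,[0,0,0],[0,0,0]],[45,[0,0,0],[0,0,0]]])

```text
time_s: 20.43
ee_pos: [614.7, -258.9, 78.7]
ee_rot: [180.0, 17.2, 167.5]
force: [0.3, 0.6, -2.5]
gripper_width: 51.5
gripper_force: 50.0
```

move_arm(motion=[[45,[0.012,-0.003,-0.038],[0,0,0]],[45,[0,0,0],[0,0,0]],[45,[0,0,0],[0,0,0]]])

```text
time_s: 20.68
ee_pos: [615.1, -259.0, 78.0]
ee_rot: [-180.0, 17.2, 167.5]
force: [-1.0, 0.3, -0.8]
gripper_width: 51.7
gripper_force: 50.0
```

move_arm(motion=[[45,[0.009,-0.002,-0.03],[0,0,0]],[45,[0,0,0],[0,0,0]],[45,[0,0,0],[0,0,0]]])

```text
time_s: 20.93
ee_pos: [615.1, -259.0, 78.0]
ee_rot: [-180.0, 17.2, 167.5]
force: [-4.8, 1.4, 5.7]
gripper_width: 52.0
gripper_force: 50.0
```

Contact. Release and back off.

move_arm(motion=[[51,[0,0,0],[0,0,0]],[51,[0,0,0],[0,0,0]],[54,[0,0,0],[0,0,0]],[57,[0,0,0],[0,0,0]],[65,[0,0,0],[0,0,0]],[75,[0,0,0],[0,0,0]],[80,[0,0,0],[0,0,0]],[80,[0,0,0],[0,0,0]]], grip_force=5)

```text
time_s: 21.6
ee_pos: [615.4, -259.0, 76.9]
ee_rot: [180.0, 17.2, 167.5]
force: [-0.4, 0.3, 0.5]
gripper_width: 79.3
gripper_force: 0.0
```

move_arm(motion=[[80,[-0.115,0.025,0.38],[0,0,0]],[80,[-0.115,0.025,0.38],[0,0,0]],[80,[-0.115,0.025,0.38],[0,0,0]],[80,[-0.115,0.025,0.38],[0,0,0]],[80,[-0.115,0.025,0.38],[0,0,0]],[80,[-0.115,0.025,0.38],[0,0,0]],[80,[-0.115,0.025,0.38],[0,0,0]],[80,[-0.115,0.025,0.38],[0,0,0]],[80,[-0.5,0.3,0.6],[0,0,0]],[80,[-0.6,0.3,0.3],[0,0,0]],[80,[-0.6,0.3,0],[0,0,0]],[80,[-0.6,0.3,0],[0,0,0]],[80,[-0.6,0.3,0],[0,0,0]],[80,[-0.6,0.3,0],[0,0,0]],[80,[-0.6,0.3,0],[0,0,0]],[80,[-0.6,0.3,0],[0,0,0]],[80,[0,0,0],[0,0,0]],[80,[0,0,0],[0,0,0]]])

```text
time_s: 23.1
ee_pos: [474.6, -194.0, 176.3]
ee_rot: [-180.0, 17.3, 167.5]
force: [-0.1, 0.3, -0.2]
gripper_width: 80.1
gripper_force: 0.0
```

Run:
```python
from workcell import *
from h import *
c,s=np.cos,np.sin
T=camera_info("top");im=grab_frame("top");sc=grab_frame("scene");W=camera_info("wrist");w=grab_frame("wrist")
for nm,c0,y in(("g",[617,140,56.],-3.6),("o",[625,-260.5,56.],-12.5)):
    y=np.radians(y);c0=np.array(c0)
    ex=np.array([c(.3)*c(y),c(.3)*s(y),s(.3)]);n=np.array([-s(.3)*c(y),-s(.3)*s(y),c(.3)]);ey=np.cross(n,ex)
    for k,ci,I in(("top",T,im),("wrist",W,w)):
        for b in blobs(I,nm,150):
            r=cv2.minAreaRect(b);q=(plane(ci,cv2.boxPoints(r),c0+62*n,n)-c0)@np.c_[ex,ey]
            if abs(q.mean(0)).max()<60: print(k,nm,np.round(r[0]),q.mean(0).round(1),q.round().tolist())
a=np.hstack([cv2.resize(im[110:300,70:460],(480,234),interpolation=2)[:, :480],cv2.resize(sc[150:340,180:440],(320,234),interpolation=2)])
cv2.imwrite("pics/end.png",np.vstack([a,np.pad(cv2.resize(w,(440,330)),((0,0),(0,360),(0,0)))]))
```

```text
top g [203. 209.] [-5.1  1.1] [[32.0, 21.0], [35.0, -16.0], [-42.0, -19.0], [-45.0, 19.0]]
top o [393. 206.] [-3.4  0.1] [[-42.0, 20.0], [37.0, 20.0], [35.0, -19.0], [-44.0, -20.0]]
top o [379. 197.] [ 9.1 34.3] [[-47.0, 76.0], [81.0, 41.0], [66.0, -7.0], [-63.0, 27.0]]
wrist o [250. 328.] [ 7.7 -2.1] [[-18.0, -21.0], [-18.0, 18.0], [33.0, 17.0], [33.0, -23.0]]
```

View pics/end.png

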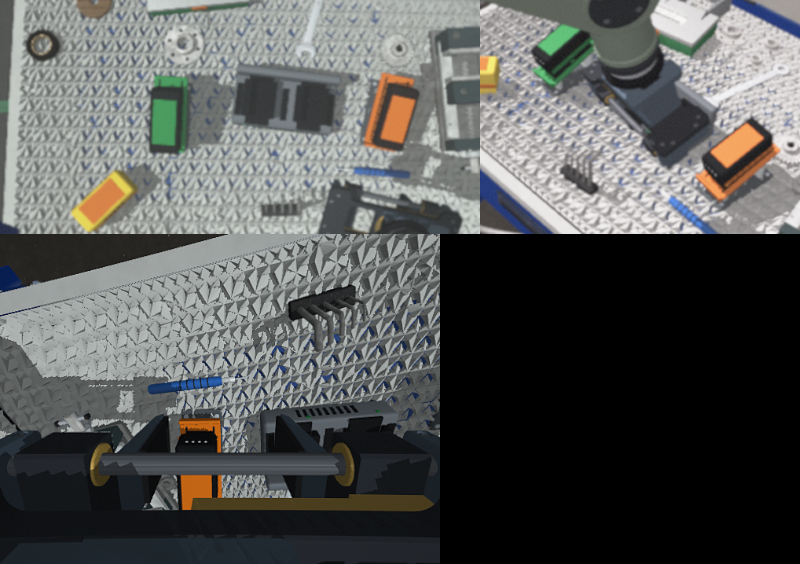

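The final views show both packs squarely on their own decks, about -5 and -3 mm along and within about 1 mm across. The hex keys, deburrer, flange and gear are undisturbed, and the arm is clear.

```bash
python3 -c "
from workcell import *
print(job_done())"
```

```text
the job is handed in; nothing more can be done
None
```

Job handed in: by my last camera check, both packs are at rest on their own-colour cradles, about 5 mm or less off centre, with the bystanders undisturbed and the arm clear, at about 23 s of the 67 s allowed; `job_done()` gave no verdict.

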